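# Check the inked bevel in the flap mirror

## Robot

A 7-joint arm with a two-finger parallel gripper is mounted at the origin on the work surface. World frame = base frame: x ahead of the robot, y to its left, z up, the work surface at z = 0. Lengths are in m, angles in rad, forces in N, time in s.
With the tool pointing down it reaches from about 0.4 to 0.85 m from the base axis. Payload 6.9 kg.
Tool frame: the origin (TCP) lies between the finger pads; the fingertips stand 22 mm ahead of it and the grasp point (between the pads) lies 3 mm ahead of it; z points along the fingers, y is the line along which they close (so a half turn about z gives the same grasp; the last joint's range is limited). The gripper opens to 85 mm and grips with 20 to 120 N. Pads are 22 mm wide; open, the fingers measure 114 mm over their backs; the gripper's body (76 mm by 85 mm) begins 54 mm behind the grasp point. The pads swing forward as they close: fully open they stand 13 mm farther back than shut.
Start: joints at [1.31, 0.507, -0.238, 1.5, 0.126, 1.149, -0.155], TCP at [0.224, -0.584, 0.253] pointing down, gripper open.
Joint ranges: [-3.08, 3.08], [-0.24, 2.05], [-1.43, 1.35], [0, 2.5], [-1.52, 4.66], [0.17, 1.96], [-2.89, 2.89]. Speed limits (rad/s): [2.39, 2.39, 3.14, 3.14, 3.14, 3.14, 3.14].

## Interface

Orientations are given as a unit quaternion [w, x, y, z].
In Python, from station import get_state, get_image, finish_job gives the robot as it stands. The module is installed in compiled form; this text tells all that it offers.
- The arm moves only by the tool apply_moves, never from a script. Its argument "deltas" is one flat list of numbers, 7 for each row, row after row: the turn, a rotation vector about the tool's x, y, z in degrees, then the shift along the tool's x, y, z in mm, then the gripper's target within -1 to 1 (fully open at 1, half-way at 0, shut at -1). In form: [ax, ay, az, tx, ty, tz, fingers, ax, ay, az, tx, ty, tz, fingers, ...]. A call has 1 to 20 rows; each row shifts and turns the commanded pose from where the row before left it, along the tool's axes as they then stand; what a row does not reach is not made up. A row lasts 1/8 s, in which the tool goes at most 62.5 mm and 10.7 degrees, less where a joint would pass 70% of its speed; a pose out of reach is approached as far as the arm can. A call with a gripper value outside its range is refused whole. The fingers move at their own pace and stop on an object; "force" is the grip in N (left out, the last holds). Time passes only in rows, so rows that do not move let the fingers close. It gives the time, the measured TCP pose, the force, the opening and the grip force at its end, in the units of the state.
- get_state(): the state, without advancing time (a new reading comes with each control period).
- get_image(name): name is "scene" or "top"; returns a dict with "color" (400x640x3 uint8, blue, green, red), "depth" (400x640 float32, m along the optical axis (not along the pixel's ray), 0 where there is no reading), "mtx" (3x3 intrinsics, pixels), "dist" ([k1, k2, p1, p2, k3] as OpenCV has them; the pictures are not rectified), "R" (3x3) and "t" (3): a world point X has camera coordinates R X + t. Camera axes: x right, y down, z forward; pixel columns grow to the right and rows downward; lengths in m; the calibration is good to about 2 mm. A picture is of the moment at which its call begins.
- finish_job(): hands the job in; it is judged then, once.
The state is a dict: "t": time; "qpos": joint angles; "qvel": joint speeds; "tau": joint torques, N m; "position": TCP position; "orientation": TCP orientation; "force": force on the tool from outside, world axes, zero at the start; "torque": the same for the moment, N m; "width": opening from 0.0 (shut) to 1.0 (fully open); "finger_force": force on a finger pad.
Only numpy, scipy, OpenCV 4.12 (cv2) and the standard library are available. Lean on these libraries where they do the work, as an engineer would, in place of code of your own. Each camera call takes 0.05 s, during which the arm holds its last target. There are 200 camera calls.

## Task

The chisel in the inspection stand must be checked from below without taking it out. Swing the keeper bar shut over its handle until it snaps into its detent; then take the mirror flap by its lifting pin and tilt it until the blue-inked bevel under the chisel's tip shows in the middle of the mirror as the stand's camera sees it, and finish holding the mirror still at that angle by the pin, because it drops back if let go. Do not shift the chisel or disturb the other things on the bench.

Things in the scene. Friction and masses are not known exactly. Their poses are not given: they have to be found in the camera images.
- stand: Inspection stand, fixed to the bench. Origin on the bench, x across it (away from the robot), y along the chisel to the camera, z up. Aluminium base 90 mm wide, y -210 to 260 mm, 16 mm high. Blade cradle at y -65 (48 mm wide), handle cradle at y -175 mm (100 mm wide, 180 high). Only lifting pin, keeper tab and camera knob reach over 52 mm from its centre line. Camera post x 34, y 225, 216 high.
- keeper (a joint): Angle of the keeper bar, rad: 0 is shut, level across the chisel's handle; it starts open at 1.25 to 1.6 (upright is 1.57, stop at 1.75). Stiff hinge (0.07 N m): the bar stays where it is put. A sprung ball in the steel ear resists from about 0.15 down to 0.07 (about 4 N at the tab); past that it pushes the bar home to 0.
- keeper_hinge (a point): Keeper bar's hinge, on the side of the stand away from the robot, 185 mm above the bench; its axis runs along the stand's y. Shut, the bar points along the stand's -x from here; opening lifts its end up and over in the stand's x-z plane. Steel ear of the detent: beside the bar on the camera side, 77 to 93 mm from the hinge, 198 mm above the bench.
- keeper_tab (a point): Middle of the red finger tab at the end of the keeper bar, 115 mm from the hinge: 34 mm long, 22 mm wide, 8 mm thick, ending 132 mm from the hinge. Push it from the side away from the robot, towards the robot and then down. Axes are the bar's: x from tab to hinge, y along the hinge, z the face to push on (on top when shut).
- mirror (a joint): Tilt of the mirror flap, rad: 0 is lying flat on its bumper, face up (where it starts); it grows as the flap's free edge is lifted so that the face tips towards the camera, stop at 1.2. It swings almost freely and falls back to 0 when let go (about 0.06 N m).
- mirror_hinge (a point): Middle of the mirror flap's hinge axis, which runs along the stand's x and lies in the plane of the mirror's face, 55 mm above the bench. The flap reaches 92 mm from it, towards the stand's -y when flat.
- mirror_face (a point): Middle of the mirror glass (64 x 80 mm), 45 mm from the hinge axis. Axes are the flap's: z is the mirror's outward normal, x along the hinge. At tilt q the normal points along (0, sin q, cos q) in the stand's frame and this point lies at y = 50 - 45 cos q, z = 55 + 45 sin q mm of the stand.
- lift_pin: Steel lifting pin with a red end on the free edge of the mirror flap, reaching out sideways towards the robot; its sleeve turns freely on its axis: a round bar of 10 mm diameter and 70 mm length, parallel to the hinge axis, its middle 84 mm from the hinge axis and 3 mm behind the face, from 35 to 105 mm off the stand's centre line.
- pin_grip (a point): Where to grip the lifting pin: on its axis, 82 mm to the robot's side of the stand's centre line, about 52 mm above the bench when the mirror lies flat, with free space all round.
- bevel (a point): Middle of the blue-inked ground bevel on the underside of the chisel's tip, 5.5 mm back from the cutting edge and 165 mm above the bench, on the stand's centre line. The bevel is 25 mm wide and 11 mm long and faces down and a little towards the camera. How far the tip reaches over the mirror (along the stand's y) differs from job to job: the bevel lies between -26 and +20 mm of the stand's y.
- chisel: Chisel lying loose and level in the two cradles, bevel down, tip towards the camera: 25 mm wide steel blade, brass ferrule, round wooden handle of 29 mm diameter, 268 mm long, 0.2 kg. Origin on the handle's axis at the cutting edge, y from handle to tip, z up.
- camera_lens (a point): Middle of the front lens of the stand's inspection camera (black barrel 32 mm in diameter on a post), looking down at about 16 degrees at the mirror. The bevel shows in the middle of the glass when the mirror's normal at point mirror_face halves the angle between the lines from there to the bevel and to this lens.
- spare_chisel: Bystander: spare 18 mm chisel with a dark wooden handle and a red tip guard, 270 mm long, lying on the bench behind the stand. Origin under its middle on the bench.
- clamp_jig: Bystander: aluminium chisel-clamping jig with two black knobs, about 80 x 50 x 50 mm, behind the stand. Origin under its middle on the bench.
- grading_stone: Bystander: grey two-tone wheel grading stone, 105 x 50 x 24 mm. Origin under its middle on the bench.
- compound_tin: Bystander: green jar of honing compound with a steel lid, 68 mm across, 45 mm high. Origin under its middle on the bench.
- marker_pen: Bystander: white and blue marker pen, 130 mm long, lying on the bench. Origin under its middle on the bench.
- bench_brush: Bystander: flat bench brush with a wooden handle, 200 mm long. Origin under its middle on the bench.
- angle_gauge: Bystander: flat steel angle gauge with a white dial, 76 mm across. Origin under its middle on the bench.

How it is judged:
On the way, in this order (a step that is already met when the one before it is completed fails the run):
1. the keeper bar is shut and home in its detent (value of joint keeper below 0.035 rad), for 0.2 s.
2. the mirror is held by its pin at the angle at which the inked bevel shows to the camera (value of joint keeper below 0.035 rad and z of bevel in the frame of mirror_face between 0.0595 and 0.0715 m and contact force between the fingers and lift_pin above 0.2 N), for 0.5 s.
At the end, for the whole second after the job is handed in: Keeper bar home (below 0.035 rad); mirror within about 0.05 rad of showing the bevel to the camera in mid-glass, which in this stand is when the bevel stands 59.5 to 71.5 mm square off the mirror's plane; mirror still (below 0.1 rad/s), held by the fingers on its pin; bevel within 6 mm of its start (all of step 2 and velocity of joint mirror between -0.1 and 0.1 rad/s and distance of bevel from where it was at the start of the episode below 0.006 m); the arm keeps its last pose, push and grip.
It fails at once if the chisel is shifted by more than 6 mm (distance of bevel from where it was at the start of the episode above 0.006 m).
It fails at once if another thing on the bench is moved by more than 10 mm (distance of any of spare_chisel, clamp_jig, grading_stone, compound_tin, marker_pen, bench_brush, angle_gauge from where it was at the start of the episode above 0.01 m).
It also fails if it takes over 45 s, if anything falls off the work surface, if the arm or the gripper's body presses on something with over 40 N, if the wrist force passes 120 N, or if a joint passes its speed limit or range.

## Working session

There is one attempt and no reset: what is moved stays moved. The work goes in short steps, Python scripts to look and compute and a tool call to move; the robot and the scene stay as the last step left them, time stands still between calls to the robot, and variables do not carry over. Pictures are saved under pics/ and viewed, at most 10 in all, crops included, and the job is handed in when it is done.

Besides the shell and the picture viewer there is one more tool, called after "Call:" by a JSON object that holds its "name" and its "arguments". apply_moves: Moves the arm, as the interface text tells. Its arguments: {"type":"object","properties":{"deltas":{"type":"array","items":{"type":"number"}},"force":{"type":"number"}},"required":["deltas"]}

```bash
mkdir -p pics
cat > h.py <<'E'
import numpy as np, cv2, pickle
from station import get_state, get_image, finish_job
def grab(tag):
    im=get_image(tag.split('_')[0]); pickle.dump(im,open(f'pics/{tag}.pkl','wb')); cv2.imwrite(f'pics/{tag}.png',im['color']); return im
def load(tag): return pickle.load(open(f'pics/{tag}.pkl','rb'))
def px2w(im,u,v,z=None):
    """world point at pixel; via depth or on the plane z"""
    n=cv2.undistortPoints(np.array([[[u,v]]],float),im['mtx'],im['dist'])[0,0]
    R,t=np.array(im['R']),np.array(im['t']); d=np.array([n[0],n[1],1.])
    if z is None:
        p=im['depth'][int(v)-1:int(v)+2,int(u)-1:int(u)+2]; D=np.median(p[p>0]) if (p>0).any() else np.nan
        return R.T@(d*D-t)
    c=-R.T@t; r=R.T@d; return c+r*(z-c[2])/r[2]
def cloud(im):
    h,w=im['depth'].shape; uv=np.stack(np.meshgrid(np.arange(w),np.arange(h)),-1).reshape(-1,1,2).astype(float)
    n=cv2.undistortPoints(uv,im['mtx'],im['dist'])[:,0]; D=im['depth'].reshape(-1,1)
    P=(np.c_[n,np.ones(len(n))]*D-np.array(im['t']))@np.array(im['R']); P[D[:,0]<=0]=np.nan
    return P.reshape(h,w,3)
def w2px(im,X): return cv2.projectPoints(np.array(X,float).reshape(-1,1,3),cv2.Rodrigues(np.array(im['R']))[0],np.array(im['t']),im['mtx'],im['dist'])[0][:,0]
E
python3 - <<'E'
from h import *
a=grab('scene_0');b=grab('top_0')
for i in(a,b): print(-np.array(i['R']).T@i['t'], np.array(i['R'])[2])
s=get_state(); print({k:np.round(v,3) for k,v in s.items()})
E
```

```text
[ 1.04322657 -0.53303734  1.35561932] [-0.33742999  0.3825518  -0.86011344]
[ 0.28796256 -0.01198095  1.60917517] [ 1.70687664e-01 -1.88249750e-04 -9.85325168e-01]
{'t': np.float64(0.1), 'qpos': array([ 1.311,  0.508, -0.238,  1.501,  0.126,  1.149, -0.155]), 'qvel': array([ 0.001,  0.   , -0.   , -0.004, -0.002,  0.002, -0.001]), 'tau': array([-6.0000e-03, -6.2184e+01, -2.1950e+00, -2.5020e+01,  1.3000e-02,
        8.0000e-03,  0.0000e+00]), 'position': array([ 0.223, -0.583,  0.252]), 'orientation': array([-0.001,  0.983,  0.182, -0.   ]), 'force': array([ 0.245, -0.719, -0.364]), 'torque': array([ 0.003, -0.033, -0.033]), 'finger_force': np.float64(0.0), 'width': np.float64(1.001)}
```

View pics/scene_0.png

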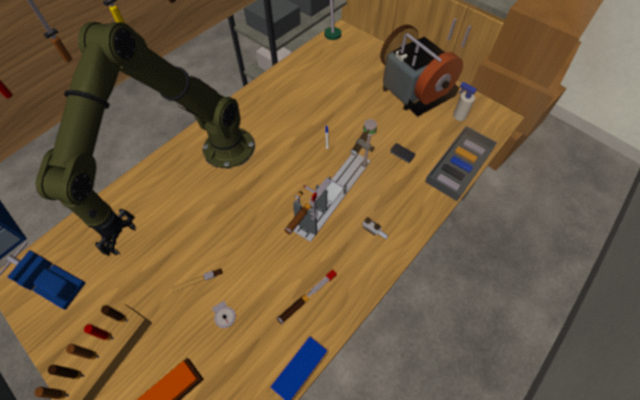

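View pics/top_0.png

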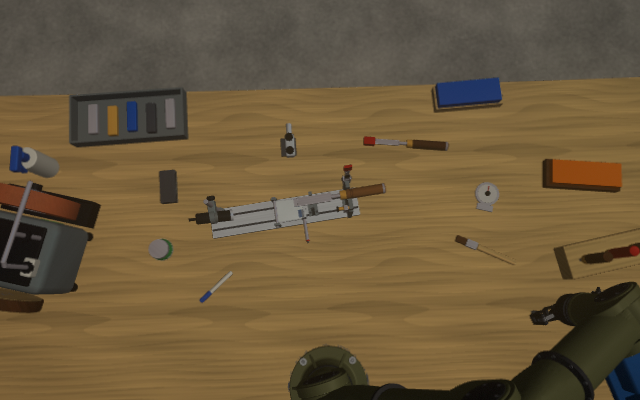

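The scene picture shows the stand at about (335,195). In the top picture it is at (285,213), with its camera to the left at (210,215), the chisel handle to the right at (365,190), the pin at (306,232) and the keeper upright at (347,175). Next I'll enlarge both views.

Run:
```python
from h import *
a=load('scene_0');b=load('top_0')
A=cv2.resize(a['color'][110:245,275:400],None,fx=4.4,fy=4.4,interpolation=3)
B=cv2.resize(b['color'][155:250,180:390],None,fx=3.8,fy=3.8,interpolation=3)
cv2.imwrite('pics/ca.png',A);cv2.imwrite('pics/cb.png',B)
P=cloud(b)
# base outline: low-saturation bright pixels at z~16mm near the stand
z=P[...,2]; hsv=cv2.cvtColor(b['color'],cv2.COLOR_BGR2HSV)
m=(z>.008)&(z<.03)&(hsv[...,1]<70); m[:150]=0;m[255:]=0;m[:,:180]=0;m[:,395:]=0
n,l,st,_=cv2.connectedComponentsWithStats(m.astype('uint8'))
k=1+np.argmax(st[1:,4]);print(st[1:][st[1:,4]>50])
q=P[m][:,:2]; r=cv2.minAreaRect((q*1000).astype('float32')); print(r, cv2.boxPoints(r))
```

```text
[[ 305  197   43   26  647]
 [ 352  198    8   18  102]
 [ 211  201   92   37 1581]]
((608.9752197265625, 133.27468872070312), (249.32937622070312, 468.3758239746094), 7.573295593261719) [[ 454.53336  348.9897 ]
 [ 516.2626  -115.30053]
 [ 763.4171   -82.44031]
 [ 701.68787  381.8499 ]]
```

View pics/ca.png

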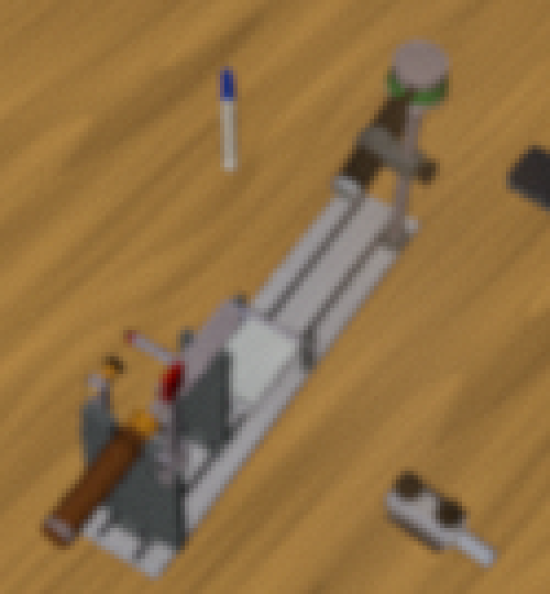

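View pics/cb.png

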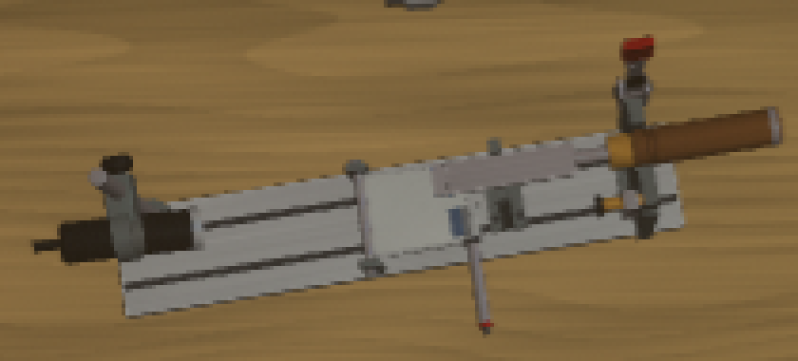

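The crops show these points. In the top view:
- Base near corners: (127,317) and (683,228), which are full-frame (213.4,238.4) and (359.7,215).
- Blade tip edge at crop x≈435, y 168–195, which is (294.6,202.8).
- Red tab at (637,47), which is (347.6,167.4).
- Pin end at (486,328).

In the scene view, the tab is at (172,380), which is (314,196).

```bash
cat >> h.py <<'E'
import json,os
if os.path.exists('stand.json'):
    _s=json.load(open('stand.json')); O=np.array(_s['O']); TH=_s['th']
    SR=np.array([[np.cos(TH),-np.sin(TH),0],[np.sin(TH),np.cos(TH),0],[0,0,1]])
    def s2w(p): return O+SR@(np.array(p,float)/1000)
    def w2s(P): return (np.array(P)-O)@SR*1000
E
python3 - <<'E'
from h import *
a=load('scene_0');b=load('top_0')
A=px2w(b,359.7,215,.016);B=px2w(b,213.4,238.4,.016); d=B-A; print('len',np.linalg.norm(d))
th=np.arctan2(-d[0],d[1]); u=d/np.linalg.norm(d); ex=np.array([u[1],-u[0],0])
M=(A+B)/2; O=M-u*.025+ex*.045; O[2]=0
json.dump(dict(O=O.tolist(),th=float(th)),open('stand.json','w')); print('O',O,'th deg',np.degrees(th))
E
python3 - <<'E'
from h import *
a=load('scene_0');b=load('top_0')
for n,im,l in [('top',b,dict(tip=(296.5,202.8),tab=(347.6,167.4),pinend=(307.8,240.8),pinmid=(305,225),barrel=(222,216),barrelfront=(231,215.5),jig=(289,148))),('scene',a,dict(tab=(314,196),pinend=(304.5,186.5),tin_on_cam=(370,126)))]:
  for k,(x,y) in l.items(): P=px2w(im,x,y); print(n,k,P.round(4),w2s(P).round(1))
print('tip on z=.171',w2s(px2w(b,294.6,202.8,.171)))
for im,nm in((a,'scene'),(b,'top')):
  S=w2s(cloud(im)); hsv=cv2.cvtColor(im['color'],cv2.COLOR_BGR2HSV)
  red=((hsv[...,0]<8)|(hsv[...,0]>172))&(hsv[...,1]>140)
  m=red&(S[...,2]>150)&(abs(S[...,1]+175)<60)&(abs(S[...,0])<150)
  print(nm,'tab',m.sum(),S[m].mean(0).round(1),S[m].min(0).round(1),S[m].max(0).round(1))
  m=(S[...,2]>155)&(S[...,2]<185)&(abs(S[...,0])<20)&(S[...,1]>-100)&(S[...,1]<80)
  print('blade',m.sum(),S[m].min(0).round(1),S[m].max(0).round(1),np.median(S[m],0).round(1), np.percentile(S[m][:,1],[90,97,99]).round(1))
# others' extents behind/around stand
S=w2s(cloud(b))
m=(S[...,2]>.01*1000)&(abs(S[...,0])<300)&(abs(S[...,1])<400)
n,l,st,c=cv2.connectedComponentsWithStats(m.astype('uint8'))
for i in range(1,n):
  if st[i,4]>40: q=S[l==i]; print(st[i],q.min(0).round(),q.max(0).round())
# predicted pixels check
for nm,p in dict(hinge=(0,50,55),pin=(-82,-34,52),pinend=(-105,-34,52),base1=(-45,-210,16),base2=(45,260,16)).items(): print(nm,w2px(b,s2w(p)).round(1),w2px(a,s2w(p)).round(1),s2w(p).round(4))
E
```

```text
len 0.46560543128770066
O [0.5319857 0.0966734 0.       ] th deg 7.440355387959475
top tip [0.5338 0.0749 0.166 ] [ -1.  -21.9 166. ]
top tab [ 0.599  -0.0695  0.3116] [  44.9 -173.4  311.6]
top pinend [0.4339 0.0492 0.0537] [-103.4  -34.3   53.7]
top pinmid [0.4827 0.0567 0.0547] [-54.  -33.2  54.7]
top barrel [0.5049 0.293  0.1456] [ -1.4 198.2 145.6]
top barrelfront [0.5061 0.2676 0.1424] [ -3.6 172.8 142.4]
top jig [0.7302 0.1022 0.0505] [197.2 -20.2  50.5]
scene tab [ 0.6046 -0.0738  0.3131] [  49.9 -178.4  313.1]
scene pinend [0.4353 0.0487 0.0538] [-102.1  -35.    53.8]
scene tin_on_cam [0.4321 0.498  0.0446] [-47.  410.9  44.6]
tip on z=.171 [ -1.01484673 -16.67587024 171.        ]
scene tab 25 [  48.2 -179.2  309.8] [  44.  -187.4  294.5] [  50.9 -170.1  319.8]
blade 142 [-19.8 -97.6 158.2] [ 18.2 -15.6 175.9] [  1.5 -61.3 168.5] [-24.6 -17.2 -15.9]
top tab 21 [  47.4 -173.7  316.2] [  44.  -183.2  307.9] [  52.2 -163.8  322.1]
blade 285 [-18.7 -99.8 157.4] [ 20.  -12.8 175.1] [  2.1 -58.6 166.6] [-21.7 -15.3 -13.4]
[281 123  15  35 297] [177. -42.  10.] [289.   4.  56.]
[161 133  27   8 110] [292. 301.  10.] [300. 383.  61.]
[363 136  46  12 263] [ 150. -400.   10.] [ 208. -257.   32.]
[ 189  165  197   78 4848] [-107. -280.   10.] [ 63. 291. 322.]
[160 170  18  34 496] [ 90. 351.  10.] [198. 400.  34.]
[165 240   9  16  78] [-75. 387.  10.] [-28. 400.  54.]
[199 271  33  31 134] [-231.  217.   10.] [-153.  324.   21.]
hinge [[275.7 212.1]] [[336.4 183.6]] [0.5255 0.1463 0.055 ]
pin [[306.7 234. ]] [[308.6 188.9]] [0.4551 0.0523 0.052 ]
pinend [[307.8 241.4]] [[304.1 186.2]] [0.4323 0.0494 0.052 ]
base1 [[360.4 214.9]] [[291.2 229.1]] [ 0.5146 -0.1174  0.016 ]
base2 [[209.3 210.5]] [[370.2 160.4]] [0.5429 0.3603 0.016 ]
```

The geometry is consistent: the cutting edge is at stand y≈-16, so the bevel is at about -21.5. One more measurement for the keeper hinge and the lens, and I'll also work out the first move.

Run:
```python
from h import *
from scipy.optimize import brentq
a=load('scene_0');b=load('top_0')
for im in(a,b):
  S=w2s(cloud(im)); m=(S[...,0]>20)&(S[...,0]<90)&(abs(S[...,1]+175)<25)&(S[...,2]>190)
  q=S[m]
  for z in range(190,330,15):
    k=(q[:,2]>=z)&(q[:,2]<z+15)
    if k.any(): print(z,k.sum(),np.median(q[k],0).round(1),q[k][:,0].min().round(1),q[k][:,0].max().round(1))
  m=(S[...,1]>120)&(S[...,1]<240)&(abs(S[...,0])<25)&(S[...,2]>110); q=S[m]
  for y in range(130,240,10):
    k=abs(q[:,1]-y)<5
    if k.any(): print('barrel',y,k.sum(),q[k][:,0].mean().round(1),q[k][:,2].max().round(1))
for yb in(-24,-21.5,-19): print(yb,brentq(lambda q:np.sin(q)*(yb-50)+np.cos(q)*110-65.5,0,1.2))
s=get_state(); print('tcp stand',w2s(s['position']).round(1));
```

```text
190 14 [  44.4 -182.9  196.2] 35.0 49.4
205 8 [  46.2 -178.8  211.3] 40.3 47.5
220 7 [  46.4 -179.4  224.9] 41.1 48.9
235 9 [  46.7 -179.4  239.9] 40.7 48.6
250 8 [  47.7 -179.9  257.8] 42.8 49.4
265 9 [  48.1 -178.7  270.1] 42.2 49.3
280 10 [  49.1 -179.2  291.5] 42.6 50.1
295 13 [  49.3 -178.3  301.9] 42.8 51.3
310 20 [  47.5 -178.6  317. ] 42.9 50.9
barrel 160 3 4.9 147.7
barrel 170 26 0.2 153.2
barrel 180 16 3.5 148.5
barrel 190 22 4.0 151.0
barrel 200 19 2.7 156.5
barrel 210 20 4.4 158.9
barrel 220 31 4.6 165.3
barrel 230 19 4.8 165.9
190 22 [  42.2 -168.2  194. ] 37.6 50.4
205 5 [  40.8 -171.4  213.1] 40.0 48.4
220 7 [  40.4 -173.5  228.2] 39.0 41.9
235 8 [  41.8 -172.1  243. ] 39.8 42.9
250 5 [  43.1 -172.8  256.9] 40.8 43.3
265 7 [  43.2 -172.7  271.9] 42.9 44.9
280 13 [  43.8 -169.8  289. ] 41.9 46.8
295 15 [  44.2 -172.   305.6] 42.7 52.2
310 24 [  46.6 -173.3  316.7] 43.4 51.9
barrel 170 25 0.1 148.1
barrel 180 39 -0.9 149.2
barrel 190 39 0.2 152.3
barrel 200 36 -0.9 151.6
barrel 210 47 2.6 159.1
barrel 220 59 2.1 165.3
barrel 230 51 2.9 163.6
-24 0.4618542463921608
-21.5 0.47168229703338393
-19 0.4818443730314119
tcp stand [-394.1 -634.3  252.5]
```

Call:
{"name": "apply_moves", "arguments": {"deltas": [0, 0, 6.75, 0, 0, -60, -1, 0, 0, 6.75, 0, 0, -68, -1, 0, 0, 0, 30.5, -28.6, 0, -1, 0, 0, 0, 30.5, -28.6, 0, -1, 0, 0, 0, 30.5, -28.6, 0, -1, 0, 0, 0, 30.5, -28.6, 0, -1, 0, 0, 0, 30.5, -28.6, 0, -1, 0, 0, 0, 30.5, -28.6, 0, -1, 0, 0, 0, 30.5, -28.6, 0, -1, 0, 0, 0, 30.5, -28.6, 0, -1, 0, 0, 0, 30.5, -28.6, 0, -1, 0, 0, 0, 30.5, -28.6, 0, -1, 0, 0, 0, 30.5, -28.6, 0, -1, 0, 0, 0, 30.5, -28.6, 0, -1, 0, 0, 0, 30.5, -28.6, 0, -1, 0, 0, 0, 30.5, -28.6, 0, -1, 0, 0, 0, 30.5, -28.6, 0, -1, 0, 0, 0, 30.5, -28.6, 0, -1], "force": 30}}

```text
t: 2.35
position: [0.6486, -0.0656, 0.3753]
orientation: [-0.0, 0.998, 0.065, -0.0]
force: [0.5, -0.6, 0.1]
width: 0.004
finger_force: 0.0
```

Run:
```python
from h import *
s=get_state(); print('tcp stand',w2s(s['position']).round(1),s['orientation'].round(4),s['t'],s['width'],s['force']); 
a=grab('scene_1');b=grab('top_1')
S=w2s(cloud(a)); c=w2px(a,s['position'])[0].astype(int)
A=cv2.resize(a['color'][110:250,250:400],None,fx=2.6,fy=2.6,interpolation=3);B=cv2.resize(b['color'][110:250,270:420],None,fx=2.6,fy=2.6,interpolation=3)
cv2.imwrite('pics/c1.png',np.hstack([A,B]))
```

```text
tcp stand [  94.6 -176.   375.3] [-0.000e+00  9.979e-01  6.490e-02 -5.000e-04] 2.35 0.004267587064122581 [ 0.50727397 -0.64291888  0.05942935]
```

View pics/c1.png

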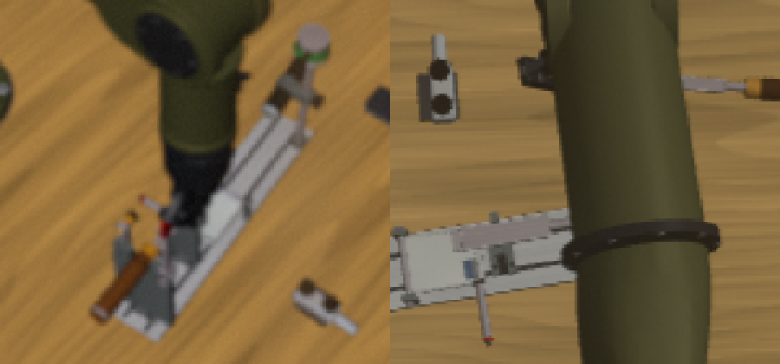

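The fingers are beyond the tab on the far side, above it, and the tab at scene crop (165,228) is untouched. Next: lower to tab height and work out the arc.

Call:
{"name": "apply_moves", "arguments": {"deltas": [0, 0, 0, 0, 0, 28, -1, 0, 0, 0, 0, 0, 28, -1, 0, 0, 0, -14, 0, 0, -1, 0, 0, 0, 0, 0, 0, -1]}}

```text
t: 2.95
position: [0.6333, -0.0692, 0.3196]
orientation: [0.0, 0.998, 0.065, -0.001]
force: [0.6, -0.6, 0.3]
width: -0.003
finger_force: 0.0
```

Run:
```python
from h import *
s=get_state(); p=w2s(s['position']); print(p.round(1),s['force'])
k=np.linspace(1.57,0,17); r=np.linspace(112,124,17)
x=42-r*np.cos(k)+4*np.sin(k)+11; z=185+r*np.sin(k)+4*np.cos(k)+22
X=np.r_[p[0],x];Z=np.r_[p[2],z]
print(np.c_[np.diff(X),-np.diff(Z),np.r_[k]].round(1).tolist())
```

```text
[  79.  -177.6  319.6] [ 0.61696734 -0.63346752  0.31302133]
[[-22.1, 0.6, 1.6], [-11.1, -0.6, 1.5], [-11.1, 0.5, 1.4], [-11.1, 1.6, 1.3], [-11.0, 2.7, 1.2], [-10.7, 3.8, 1.1], [-10.4, 4.9, 1.0], [-9.9, 5.9, 0.9], [-9.3, 6.9, 0.8], [-8.6, 7.8, 0.7], [-7.9, 8.7, 0.6], [-7.0, 9.5, 0.5], [-6.1, 10.2, 0.4], [-5.1, 10.8, 0.3], [-4.0, 11.3, 0.2], [-2.9, 11.8, 0.1], [-1.7, 12.1, 0.0]]
```

Call:
{"name": "apply_moves", "arguments": {"deltas": [0, 0, 0, -11, 0, 0, -1, 0, 0, 0, -11, 0, 0, -1, 0, 0, 0, -11, 0, 0, -1, 0, 0, 0, -11, 0, 0.5, -1, 0, 0, 0, -11, 0, 1.6, -1, 0, 0, 0, -11, 0, 2.7, -1, 0, 0, 0, -10.7, 0, 3.8, -1, 0, 0, 0, -10.4, 0, 4.9, -1, 0, 0, 0, -10, 0, 6, -1, 0, 0, 0, 0, 0, 0, -1]}}

```text
t: 4.2
position: [0.5368, -0.0813, 0.2998]
orientation: [0.0, 0.998, 0.065, -0.001]
force: [-0.0, 0.0, -0.1]
width: -0.0
finger_force: 0.0
```

Run:
```python
from h import *
s=get_state(); print(w2s(s['position']).round(1),s['force'].round(2),s['torque'].round(2))
a=grab('scene_2');b=grab('top_2')
A=cv2.resize(a['color'][140:250,260:360],None,fx=5,fy=5,interpolation=3)
cv2.imwrite('pics/c2.png',A)
```

```text
[ -18.3 -177.1  299.8] [-0.03  0.03 -0.09] [ 0.02 -0.02  0.03]
```

View pics/c2.png

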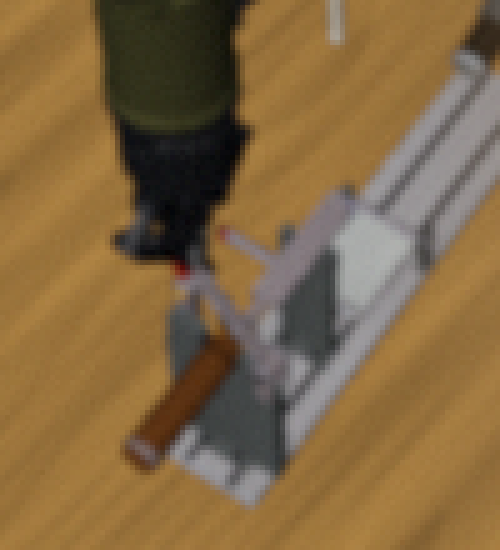

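The bar is following the fingers and now leans over the handle, with the tab at crop (183,270). I'll continue down the arc.

Call:
{"name": "apply_moves", "arguments": {"deltas": [0, 0, 0, -9.3, 0, 6.5, -1, 0, 0, 0, -8.6, 0, 7.8, -1, 0, 0, 0, -7.9, 0, 8.7, -1, 0, 0, 0, -7, 0, 9.5, -1, 0, 0, 0, -6.1, 0, 10.2, -1, 0, 0, 0, -5.1, 0, 10.8, -1, 0, 0, 0, -4, 0, 11.3, -1, 0, 0, 0, -3, 0, 11.8, -1, 0, 0, 0, -1.5, 0, 8, -1, 0, 0, 0, 0, 0, 4, -1, 0, 0, 0, 0, 0, 0, -1]}}

```text
t: 5.68
position: [0.4854, -0.0877, 0.2113]
orientation: [-0.0, 0.998, 0.065, -0.001]
force: [0.6, -0.5, -0.9]
width: -0.001
finger_force: 0.0
```

Run:
```python
from h import *
s=get_state(); print(w2s(s['position']).round(1),s['force'].round(2),s['torque'].round(2))
a=grab('scene_3')
A=cv2.resize(a['color'][160:245,270:350],None,fx=6,fy=6,interpolation=3)
cv2.imwrite('pics/c3.png',A)
```

```text
[ -70.1 -176.8  211.3] [ 0.6  -0.51 -0.86] [0.03 0.01 0.02]
```

View pics/c3.png

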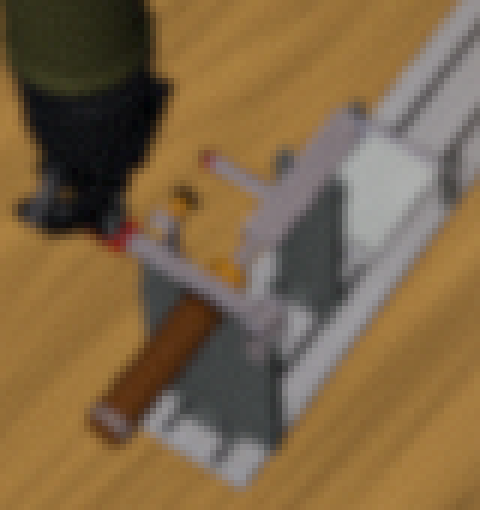

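The bar lies nearly level over the handle, with the tab under the fingertips at crop (118,235). I'll press a little further to confirm it is home.

Call:
{"name": "apply_moves", "arguments": {"deltas": [0, 0, 0, 0, 0, 2, -1, 0, 0, 0, 0, 0, 2, -1, 0, 0, 0, 0, 0, 0, -1]}}

```text
t: 6.1
position: [0.4858, -0.0878, 0.2101]
orientation: [0.001, 0.998, 0.065, 0.001]
force: [-8.3, 0.7, 24.9]
width: -0.002
finger_force: 12.5
```

Run:
```python
from h import *
s=get_state(); print(w2s(s['position']).round(1),s['force'].round(2),s['torque'].round(2))
for n in('scene_4',):
  S=w2s(cloud(grab(n))); q=S.reshape(-1,3); m=(abs(q[:,1]+178)<9)&(q[:,0]>-60)&(q[:,0]<60)&(q[:,2]>170)&(q[:,2]<260); q=q[m]
  for x in range(-55,55,10):
    k=abs(q[:,0]-x)<5
    if k.any(): print(x,k.sum(),np.median(q[k],0).round(1))
```

```text
[ -69.7 -176.9  210.1] [-8.29  0.7  24.91] [ 0.19  1.83 -0.03]
-55 33 [ -58.  -177.4  215.2]
-45 13 [ -43.2 -177.6  187.4]
-35 11 [ -32.8 -180.4  185.6]
-25 14 [ -23.8 -177.2  188. ]
-15 12 [ -13.  -180.5  189. ]
-5 13 [  -4.5 -179.7  188.3]
5 12 [   4.3 -180.3  186.2]
15 17 [  14.1 -178.9  187.2]
25 12 [  26.6 -180.7  187.9]
35 10 [  34.6 -176.8  192. ]
45 19 [  45.3 -179.6  191.4]
```

The bar is home: it is level at z≈188 along its length, and the stop holds 25 N. Now I'll lift off, move above the pin and descend with the fingers half open.

Call:
{"name": "apply_moves", "arguments": {"deltas": [0, 0, 0, 0, 0, -10, -1, 0, 0, 0, 0, 0, -40, -1, 0, 0, 0, -3, -35, 0, 0, 0, 0, 0, -3, -36, 0, 0, 0, 0, 0, -3, -36, 0, 0, 0, 0, 0, -3, -36, 0, 0, 0, 0, 0, 0, 0, 30, 0, 0, 0, 0, 0, 0, 30, 0, 0, 0, 0, 0, 0, 30, 0, 0, 0, 0, 0, 0, 0, 0], "force": 25}}

```text
t: 7.4
position: [0.4541, 0.0523, 0.1663]
orientation: [-0.0, 0.998, 0.065, -0.002]
force: [0.5, -0.2, 0.7]
width: 0.5
finger_force: 0.0
```

Run:
```python
from h import *
s=get_state(); print(w2s(s['position']).round(1),s['force'].round(2),s['width'])
a=grab('scene_5');b=grab('top_5')
S=w2s(cloud(a)); q=S.reshape(-1,3)
m=(abs(q[:,1]+178)<9)&(q[:,0]>-85)&(q[:,0]<40)&(q[:,2]>170)&(q[:,2]<260); print('bar',np.polyfit(q[m][:,0],q[m][:,2],1), q[m][:,0].min())
A=cv2.resize(a['color'][130:240,270:380],None,fx=5,fy=5,interpolation=3); cv2.imwrite('pics/c5.png',A)
```

```text
[-83.  -34.  166.3] [ 0.51 -0.17  0.69] 0.49994365323757733
bar [-2.75153141e-02  1.86143838e+02] -84.20506168935997
```

View pics/c5.png

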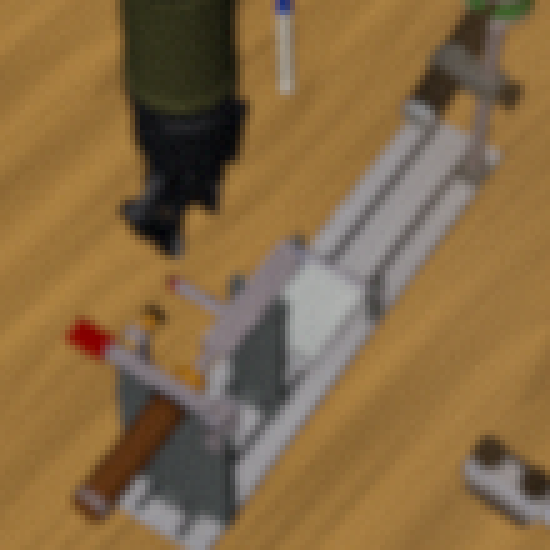

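The keeper is shut with its red tab at crop (90,338). The pin end is at (175,285), and the gripper stands above it. I'll descend and close.

Call:
{"name": "apply_moves", "arguments": {"deltas": [0, 0, 0, 0, 0, 30, 0, 0, 0, 0, 0, 0, 30, 0, 0, 0, 0, 0, 0, 30, 0, 0, 0, 0, 0, 0, 20, 0, 0, 0, 0, 0, 0, 0, 0, 0, 0, 0, 0, 0, 0, -0.5, 0, 0, 0, 0, 0, 0, -1, 0, 0, 0, 0, 0, 0, -1, 0, 0, 0, 0, 0, 0, -1, 0, 0, 0, 0, 0, 0, -1], "force": 25}}

```text
t: 8.75
position: [0.4562, 0.0535, 0.0587]
orientation: [-0.001, 0.998, 0.065, 0.001]
force: [-1.2, 4.9, 7.3]
width: 0.104
finger_force: 26.0
```

Run:
```python
from h import *
s=get_state(); p=w2s(s['position']); print(p.round(1),s['force'].round(2),s['width'],s['finger_force'])
q=np.linspace(0,.47,11); y=50-84*np.cos(q)-3*np.sin(q); z=55+84*np.sin(q)-3*np.cos(q)
print(np.c_[-np.diff(y),-np.diff(z)].round(2).tolist(),y[-1],z[-1])
```

```text
[-80.8 -33.   58.7] [-1.16  4.93  7.31] 0.10440522030414216 25.951683819293976
[[0.05, -3.95], [-0.14, -3.95], [-0.32, -3.94], [-0.51, -3.92], [-0.69, -3.89], [-0.87, -3.85], [-1.05, -3.81], [-1.23, -3.75], [-1.41, -3.69], [-1.58, -3.62]] -26.25039506454484 90.36774310725575
```

Gripped: the pads stopped at about 9 mm with 26 N. I'll swing the pin along its arc.

Call:
{"name": "apply_moves", "arguments": {"deltas": [0, 0, 0, 0, 0, -4, -1, 0, 0, 0, 0, -0.1, -4, -1, 0, 0, 0, 0, -0.3, -4, -1, 0, 0, 0, 0, -0.5, -3.9, -1, 0, 0, 0, 0, -0.7, -3.9, -1, 0, 0, 0, 0, -0.9, -3.9, -1, 0, 0, 0, 0, -1, -3.8, -1, 0, 0, 0, 0, -1.2, -3.8, -1, 0, 0, 0, 0, -1.4, -3.7, -1, 0, 0, 0, 0, -1.6, -3.6, -1, 0, 0, 0, 0, 0, 0, -1, 0, 0, 0, 0, 0, 0, -1]}}

```text
t: 10.25
position: [0.4551, 0.0608, 0.0966]
orientation: [-0.001, 0.998, 0.065, 0.001]
force: [2.9, 5.3, -2.3]
width: 0.102
finger_force: 25.1
```

Run:
```python
from h import *
s=get_state(); p=w2s(s['position']); print(p.round(1),s['force'].round(2),s['width'],s['finger_force'])
for n in('scene_6','top_6'):
  im=grab(n); S=w2s(cloud(im)); m=(abs(S[...,0])<28)&(S[...,1]>-30)&(S[...,1]<45)&(S[...,2]>50)&(S[...,2]<125)
  q=S[m]; 
  if len(q)<20: print(n,len(q)); continue
  f=np.polyfit(q[:,1],q[:,2],1)
  for _ in range(5):
    k=abs(q[:,2]-np.polyval(f,q[:,1]))<5; f=np.polyfit(q[k][:,1],q[k][:,2],1)
  print(n,k.sum(),len(q),'tilt',-np.arctan(f[0]),'z at y=50',np.polyval(f,50))
  S=w2s(cloud(im)); q=S.reshape(-1,3)
  m=(abs(q[:,0]+45)<8)&(abs(q[:,1]+26)<30)&(q[:,2]>50)&(q[:,2]<130); print('pin',m.sum(),np.median(q[m],0).round(1))
  m=(abs(q[:,0])<20)&(q[:,1]>-60)&(q[:,1]<10)&(q[:,2]>155)&(q[:,2]<185); print('tip',np.percentile(q[m][:,1],[90,97,99]).round(1))
A=load('scene_6')['color'][130:240,270:380];B=load('top_6')['color'][170:250,240:350]
A=cv2.resize(A,(500,500),interpolation=3);B=cv2.resize(B,(290,211),interpolation=3)
C=np.zeros((500,790,3),'uint8');C[:,:500]=A;C[:211,500:]=B;cv2.imwrite('pics/c6.png',C)
```

```text
[-80.9 -25.7  96.6] [ 2.88  5.28 -2.26] 0.10216110812600526 25.0624081492424
scene_6 122 122 tilt 0.4528934196058747 z at y=50 55.782624702952546
pin 0 [nan nan nan]
tip [-19.7 -16.7 -16.4]
top_6 18 20 tilt 0.5123727138963573 z at y=50 53.82642462572176
pin 0 [nan nan nan]
tip [-58.5 -58.5 -58.5]
  return _methods._mean(a, axis=axis, dtype=dtype,
  ret = um.true_divide(
```

View pics/c6.png

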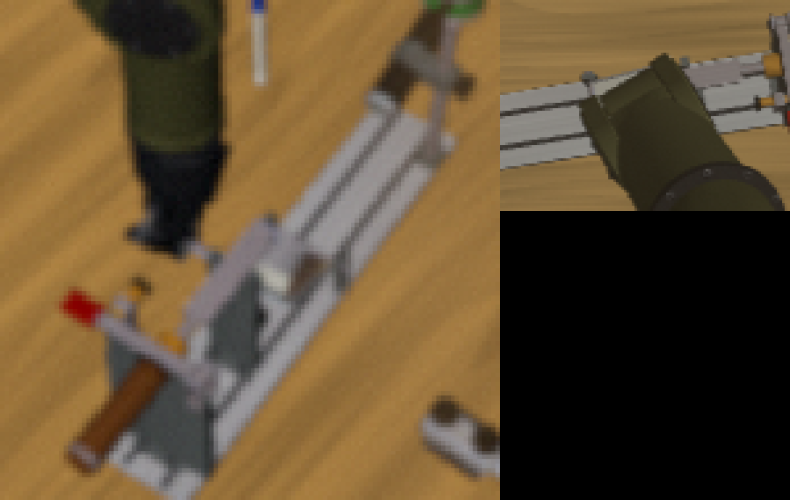

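The mirror is held at about 0.46 rad (target 0.47 ± 0.05), the keeper is shut with its tab at (80,305), and the blade tip has not moved. I'll hold still and then hand in.

Call:
{"name": "apply_moves", "arguments": {"deltas": [0, 0, 0, 0, 0, -0.5, -1, 0, 0, 0, 0, 0, 0, -1, 0, 0, 0, 0, 0, 0, -1, 0, 0, 0, 0, 0, 0, -1, 0, 0, 0, 0, 0, 0, -1, 0, 0, 0, 0, 0, 0, -1, 0, 0, 0, 0, 0, 0, -1, 0, 0, 0, 0, 0, 0, -1]}}

```text
t: 11.35
position: [0.4551, 0.0609, 0.097]
orientation: [-0.001, 0.998, 0.065, 0.001]
force: [1.8, 5.5, -3.4]
width: 0.1
finger_force: 25.0
```

Run:
```python
from h import *
s=get_state(); print(w2s(s['position']).round(1),s['finger_force'],abs(s['qvel']).max())
print(finish_job())
```

```text
[-80.9 -25.5  97. ] 25.034644603729248 0.0019327148935699768
the job is handed in; nothing more can be done
None
```

I handed the job in at about 11.4 s: the keeper bar is shut in its detent and the arm holds the mirror still by its pin at about 0.46 rad (worked-out target 0.47); the blade tip showed no measurable shift, I did not re-measure the other bench items, and no verdict came back.

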